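Clear the dumbbell from the kit drawer, rack it and shut the drawer

TASK

The low kit drawer will not shut because someone left a small hex dumbbell in it. Lift the dumbbell out and lay it gently, not dropped, in the empty place of the saddle rack, lying like its neighbours; then push the drawer fully home until it clicks past its catch, without slamming it. Leave the collars in the drawer and everything else where it is.

Things in the scene. Friction and masses are not known exactly. Their poses are not given: they have to be found in the camera images.
- dumbbell: The dumbbell to clear: steel handle 26 mm across, 110 mm long between two black hexagonal heads (50 mm across flats, 30 mm long each); 170 mm in all, under 0.95 kg. Origin mid-handle on its axis, x along the handle (either way round is equal). Starts roughly crosswise in the drawer's front compartment, axis level, 25 mm above the drawer floor; the heads are too tall to pass under the cabinet top.
- free_place: The rack's empty place: two V saddles (45 deg arms, 8 mm thick in x, centred at x = +-38 mm, 68 mm free between; mouth 68 mm wide, arm tips 66 mm above the table) taking the handle just inside the heads. Origin: mid-handle of a racked dumbbell, on its axis, 50 mm above the table; x along its handle, z up. 13 mm axial play either way. Neighbouring places are 100 mm off along y.
- rack: Fixed black steel saddle rack, 150 mm deep (x), 300 mm wide (y): three places at y = -100, 0, +100 mm, x = -30 mm. Two rails 32 mm high run along y under the saddles; between them the table is open. Origin on the table, 30 mm behind the middle place; x points away from the robot side.
- twin: A hex dumbbell like the one to clear, lying in one of the rack's other places. Origin mid-handle, x along the handle.
- round_one: A round-headed dumbbell (heads 64 mm across, 34 mm long, 1.5 kg) lying in the remaining rack place. Origin mid-handle, x along the handle.
- cabinet: Fixed low grey drawer unit, 260 mm wide (y), 260 mm deep (x = 0 to 260 mm), 80 mm high. Origin on the table under the centre of its front face; x points into it, the way the drawer is pushed shut. The drawer floor is 34 mm above the table, its sides reach 60 mm; inside 220 mm wide, a front compartment 139 mm deep, a divider 56 mm above the table, a rear compartment 84 mm deep.
- drawer (a joint): How far the drawer is open, m: 0 is fully home; starts 0.135 to 0.165 (limit 0.17). Runs with about 1 N of drag. A sprung catch resists from 13 mm open to a crest at 5 mm (up to about 8 N of push); once less than 3 mm open it pulls the drawer home to 0 and holds it, and it can stay stuck half over if let go sooner.
- drawer_pull (a point): Middle of the robot-side face of the drawer's pull, a steel bar 90 mm wide (y), 12 mm high and thick, fixed flat on the drawer front (256 mm wide, 15 mm thick, from 12 to 78 mm above the table). 56 mm above the table; 27 mm before the cabinet's front face when home. Push here along the cabinet's x. Moves with the drawer; axes as the cabinet's, z up.
- collar1: Steel bar collar, a ring 44 mm across and 20 mm high, in the drawer's rear compartment. Stays there and goes home with the drawer. Origin: centre of its underside.
- collar2: Second collar, the same, also in the rear compartment.
- timer: White timer, 100 x 35 x 50 mm, standing about halfway back on the cabinet's top. Leave alone. Origin: centre of its underside.
- flask: Aluminium drinking flask, 68 mm across, 200 mm high, standing to the left. Leave alone. Origin: centre of its underside.
- disc: Iron weight disc, 150 mm across, 22 mm high, lying to the right. Leave alone. Origin: centre of its underside.
- grip_ring: Black rubber hand-grip ring, 72 mm across, 22 mm high, lying near the robot. Leave alone. Origin: centre of its underside.
Things that resemble listed ones, but are neither listed nor needed, are in the scene too. What is shaped like the dumbbell but blue is not meant.

How it is judged:
On the way, in this order (a step that is already met when the one before it is completed fails the run):
1. the dumbbell lies released and at rest in the empty place of the rack (horizontal distance between dumbbell and free_place below 0.018 m and z of dumbbell in the frame of free_place between -0.006 and 0.006 m and angle between the x axis of dumbbell and the x axis of free_place, either way round below 0.1 rad and linear speed of dumbbell below 0.03 m/s and contact force between the fingers and dumbbell below 0.1 N), for 0.2 s.
2. the drawer is fully home, past its catch (value of joint drawer below 0.0025 m and velocity of joint drawer between -0.02 and 0.02 m/s), for 0.2 s.
At the end, for the whole second after the job is handed in: Dumbbell released and still in the empty rack place (mid-handle within 18 mm horizontally and 6 mm in height of the place, handle within 0.1 rad of its x axis); drawer home (under 2.5 mm open) and still; both collars within 130 mm of the middle of the drawer's rear compartment (all of step 1 and all of step 2 and x of collar1 in the frame of drawer_pull between 0.18 and 0.25 m and y of collar1 in the frame of drawer_pull between -0.105 and 0.105 m and z of each of collar1, collar2 in the frame of drawer_pull below 0 m and x of collar2 in the frame of drawer_pull between 0.18 and 0.25 m and y of collar2 in the frame of drawer_pull between -0.105 and 0.105 m); the robot touches nothing.
It fails at once if the dumbbell is dropped (moving faster than 0.6 m/s with no finger on it) (linear speed of dumbbell above 0.6 m/s and contact force between the fingers and dumbbell below 0.1 N).
It fails at once if the drawer is slammed (shut faster than 0.4 m/s) (velocity of joint drawer below -0.4 m/s).
It fails at once if a bystander is moved more than 25 mm (distance of any of twin, round_one, flask, disc, grip_ring, timer from where it was at the start of the episode above 0.025 m).
It fails at once if a collar leaves the drawer's rear compartment (not (x of collar1 in the frame of drawer_pull between 0.16 and 0.27 m and y of collar1 in the frame of drawer_pull between -0.125 and 0.125 m and z of each of collar1, collar2 in the frame of drawer_pull below 0.02 m and x of collar2 in the frame of drawer_pull between 0.16 and 0.27 m and y of collar2 in the frame of drawer_pull between -0.125 and 0.125 m)).
It also fails if it takes over 64 s, if anything falls off the work surface, if the arm or the gripper's body presses on something with over 40 N, if the wrist force passes 120 N, or if a joint passes its speed limit or range.

ROBOT

A 7-joint arm with a two-finger parallel gripper is mounted at the origin on the work surface. World frame = base frame: x ahead of the robot, y to its left, z up, the work surface at z = 0. Lengths are in m, angles in rad, forces in N, time in s.
With the tool pointing down it reaches from about 0.35 to 0.9 m from the base axis. Payload 8.1 kg.
Tool frame: the origin (TCP) lies at the very end of the fingers, on their centre line; the grasp point (between the pads) lies 19 mm behind it (arm.grasp_offset is the distance from the TCP to the grasp point, in m); z points along the fingers, y is the direction in which the jaws open and shut (so a half turn about z gives the same grasp; the last joint's range is limited). The gripper opens to 92 mm and grips with 3 to 60 N. Pads are 19 mm wide; open, the fingers measure 130 mm over their backs; the gripper's body (75 mm by 190 mm) begins 47 mm behind the grasp point.
Start: joints at [1.176, 0.434, 0.025, 1.573, -0.012, 1.134, -0.075], TCP at [0.18, -0.599, 0.227] pointing down, gripper open.
Joint ranges: [-2.62, 2.62], [-0.44, 2.09], [-1.27, 1.32], [0.08, 2.57], [-1.32, 4.46], [0.12, 2], [-2.74, 2.74]. Speed limits (rad/s): [2.22, 2.22, 3.01, 3.01, 3.14, 3.14, 3.14].

INTERFACE

Orientations are given as a rotation vector (axis times angle).
In Python, from cell import arm, eyes, workorder gives the robot as it stands.
- The arm moves only by the shell command python3 -m inch 'ROWS' [FORCE]. ROWS is JSON, a list that holds one entry, the list of rows, each a list of 5 numbers: the closure, from 0 (fully open) to 1 (shut), then the shift along the tool's x, y, z in mm, then the turn about the tool's z in degrees. A call has 1 to 12 rows; each row shifts and turns the pose as measured when the row begins, along the tool's axes as they then stand; what a row does not reach is not made up. A row lasts 1/10 s, in which the tool goes at most 50 mm and 8.59 degrees, less where a joint would pass 70% of its speed; a pose out of reach is approached as far as the arm can. A call with a gripper value outside its range is refused whole. The fingers move at their own pace and stop on an object; FORCE is the grip in N (left out, the last holds). Time passes only in rows, so rows that do not move let the fingers close. It gives the time, the measured TCP pose, the force and the opening at its end, in the units of the state.
- arm.observe(): the state, without advancing time (a new reading comes with each control period).
- eyes.get_image(name): name is "side" or "top"; returns a dict with "frame" (384x512x3 uint8, blue, green, red), "intrinsics" (3x3 intrinsics, pixels), "k1" (the pictures are not rectified: a ray, as slopes to the right and down, at radius r is drawn at 1 + k1 r^2 times it, then the intrinsics apply), "rvec" (rotation vector, rad) and "tvec" (3), from world to camera coordinates, as OpenCV has them. Camera axes: x right, y down, z forward; pixel columns grow to the right and rows downward; lengths in m; the calibration is good to about 2 mm. A picture is of the moment at which its call begins. There is no depth.
- workorder.sign_off(): hands the job in, once; it reports no verdict.
The state is a dict: "clock": time; "joints": joint angles; "dq": joint speeds; "joint_efforts": joint torques, N m; "position": TCP position; "ee_rot": TCP orientation; "force": force on the tool from outside, world axes, zero at the start; "ft_torque": the same for the moment, N m; "width": opening from 0.0 (shut) to 1.0 (fully open).
Only numpy, scipy, OpenCV 4.12 (cv2) and the standard library are available. Lean on these libraries where they do the work, as an engineer would, in place of code of your own. Each camera call takes 0.05 s, during which the arm holds its last target.

## Working session

There is one attempt and no reset: what is moved stays moved. The work goes in short steps, Python scripts to look and compute and a shell command to move; the robot and the scene stay as the last step left them, time stands still between calls to the robot, and variables do not carry over. Pictures are saved under pics/ and viewed, and the job is handed in when it is done.

```bash
ls; mkdir -p pics
cat > h.py <<'E'
import numpy as np, cv2
from cell import arm, eyes, workorder
def snap(n, tag):
    d=eyes.get_image(n); cv2.imwrite(f'pics/{tag}.png',d['frame']); np.save(f'pics/{tag}.npy',d,allow_pickle=True); return d
def load(tag): return np.load(f'pics/{tag}.npy',allow_pickle=True).item()
def ray(d,u,v):
    K=np.array(d['intrinsics']);k=d['k1']
    x,y=(u-K[0,2])/K[0,0],(v-K[1,2])/K[1,1]
    r=np.hypot(x,y);s=r
    for _ in range(50): s=r/(1+k*s*s)
    f=s/r if r>0 else 1
    R=cv2.Rodrigues(np.array(d['rvec'],float))[0];t=np.array(d['tvec'],float).ravel()
    return -R.T@t, R.T@np.array([x*f,y*f,1])
def plane(d,u,v,z):
    c,w=ray(d,u,v);return c+w*(z-c[2])/w[2]
def tri(d1,p1,d2,p2):
    c1,w1=ray(d1,*p1);c2,w2=ray(d2,*p2)
    w1=w1/np.linalg.norm(w1);w2=w2/np.linalg.norm(w2)
    s=np.linalg.lstsq(np.c_[w1,-w2],c2-c1,rcond=None)[0]
    a,b=c1+s[0]*w1,c2+s[1]*w2
    return (a+b)/2,np.linalg.norm(a-b)
def proj(d,P):
    R=cv2.Rodrigues(np.array(d['rvec'],float))[0];t=np.array(d['tvec'],float).ravel()
    c=R@np.array(P,float)+t;x,y=c[:2]/c[2];f=1+d['k1']*(x*x+y*y);K=np.array(d['intrinsics'])
    return np.array([K[0,0]*x*f+K[0,2],K[1,1]*y*f+K[1,2]])
E
python3 - <<'E'
from h import *
for n in('top','side'):
    d=snap(n,n+'0');c,w=ray(d,256,192);print(n,c.round(3),(w/np.linalg.norm(w)).round(3),d['intrinsics'],d['k1'])
s=arm.observe();print({k:np.round(v,3) for k,v in s.items()}, arm.grasp_offset)
E
```

```text
pics
top [ 0.303 -0.007  1.55 ] [ 0.168 -0.02  -0.986] [[401.19882245   0.         255.24292869]
 [  0.         401.19882245 195.95729439]
 [  0.           0.           1.        ]] -0.09957479078286607
side [-0.198  0.731  0.655] [ 0.617 -0.624 -0.479] [[374.61318593   0.         262.32486386]
 [  0.         374.61318593 191.73465107]
 [  0.           0.           1.        ]] -0.12489712272114643
{'clock': np.float64(0.1), 'joints': array([ 1.176,  0.435,  0.025,  1.574, -0.012,  1.134, -0.075]), 'dq': array([ 0.001, -0.001, -0.   , -0.004, -0.001,  0.001,  0.001]), 'joint_efforts': array([ 4.0000e-03, -6.6912e+01,  9.8800e-01, -3.1514e+01, -6.1000e-02,
        3.7000e-02,  0.0000e+00]), 'position': array([ 0.18 , -0.598,  0.226]), 'ee_rot': array([-3.107, -0.456,  0.   ]), 'force': array([ 0.68 , -0.48 ,  0.133]), 'ft_torque': array([ 0.004, -0.037, -0.051]), 'width': np.float64(1.001)} 0.0188
```

View pics/top0.png

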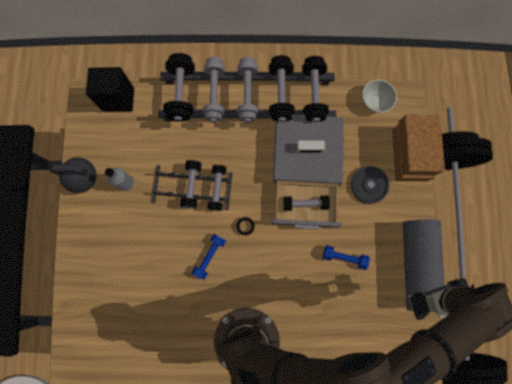

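View pics/side0.png

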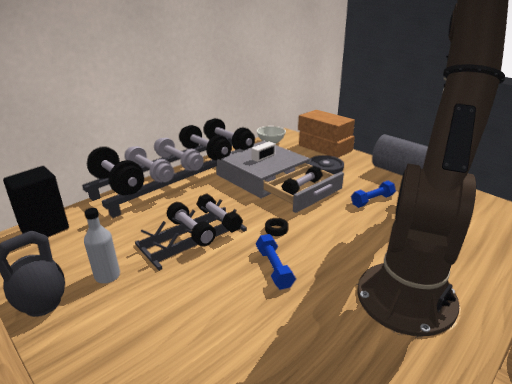

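Run:
```python
from h import *
a=load('top0')['frame'];b=load('side0')['frame']
cv2.imwrite('pics/c1.png',cv2.resize(a[155:240,145:350],None,fx=3.9,fy=3.9,interpolation=cv2.INTER_CUBIC))
cv2.imwrite('pics/c2.png',cv2.resize(b[130:275,125:350],None,fx=3.5,fy=3.5,interpolation=cv2.INTER_CUBIC))
```

```text
(no output)
```

View pics/c1.png

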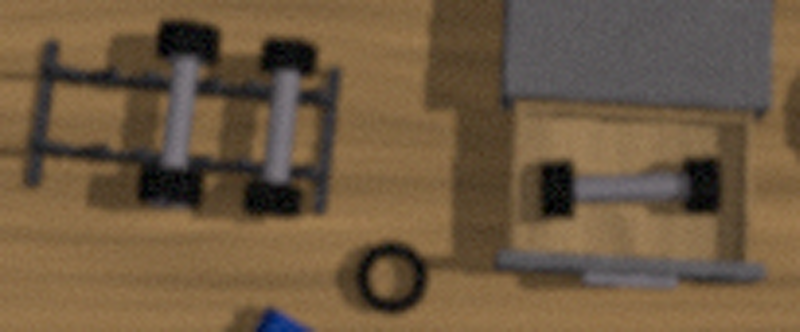

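View pics/c2.png

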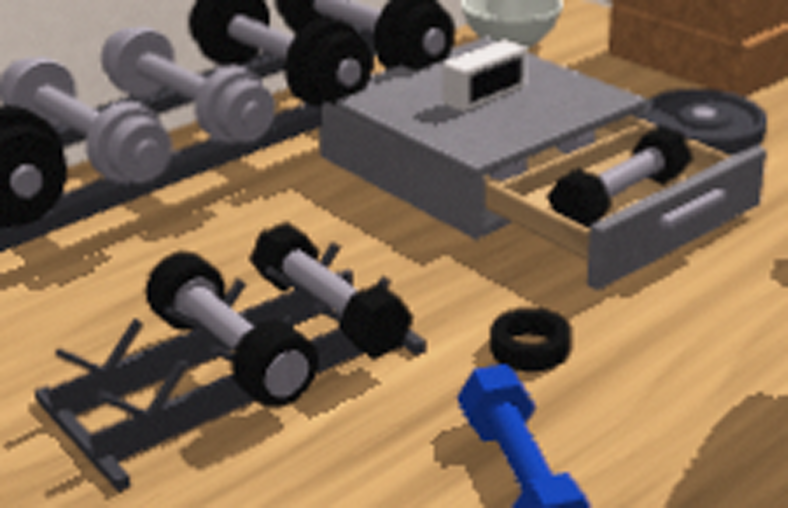

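```bash
cat > grid.py <<'E'
from h import *
def grid(tag,x0,x1,y0,y1,f,out,step=10,gain=1.6):
    im=load(tag)['frame'][y0:y1,x0:x1]
    im=np.clip(im.astype(float)*gain,0,255).astype(np.uint8)
    im=cv2.resize(im,None,fx=f,fy=f,interpolation=cv2.INTER_CUBIC)
    for u in range(-(-x0//step)*step,x1,step):
        cv2.line(im,(int((u+.5-x0)*f),0),(int((u+.5-x0)*f),6),(0,0,255),1);cv2.putText(im,str(u),(int((u-x0)*f),16),0,.4,(0,0,255),1)
    for v in range(-(-y0//step)*step,y1,step):
        cv2.line(im,(0,int((v+.5-y0)*f)),(6,int((v+.5-y0)*f)),(0,0,255),1);cv2.putText(im,str(v),(8,int((v-y0)*f)+6),0,.4,(0,0,255),1)
    cv2.imwrite(f'pics/{out}.png',im)
E
python3 - <<'E'
from grid import *
grid('top0',146,240,155,218,8,'g1',5)
grid('side0',130,252,190,272,6.4,'g2',5)
grid('top0',266,352,175,234,9,'g3',5)
grid('side0',255,355,150,217,8,'g4',5)
E
```

```text
(no output)
```

View pics/g1.png

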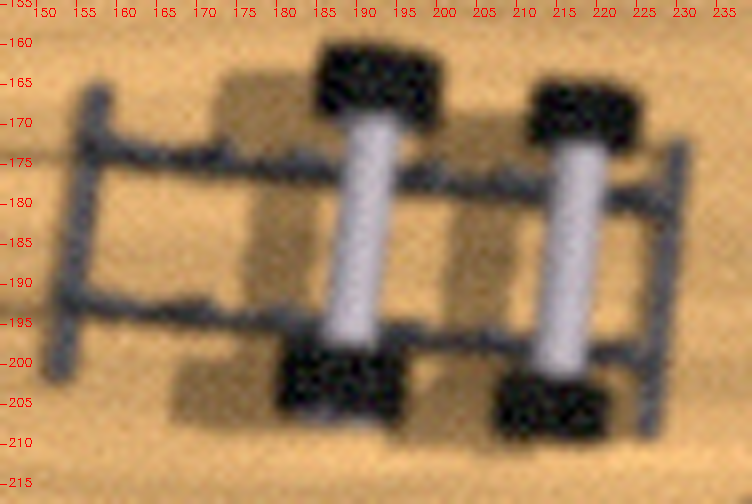

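View pics/g2.png

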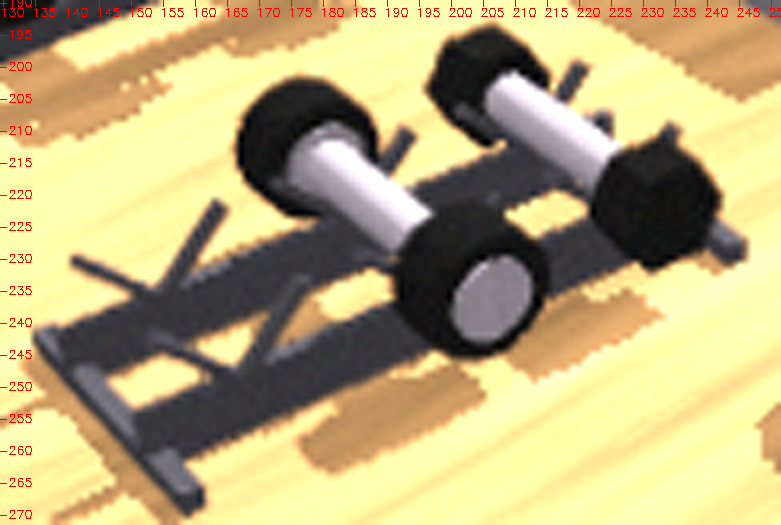

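View pics/g3.png

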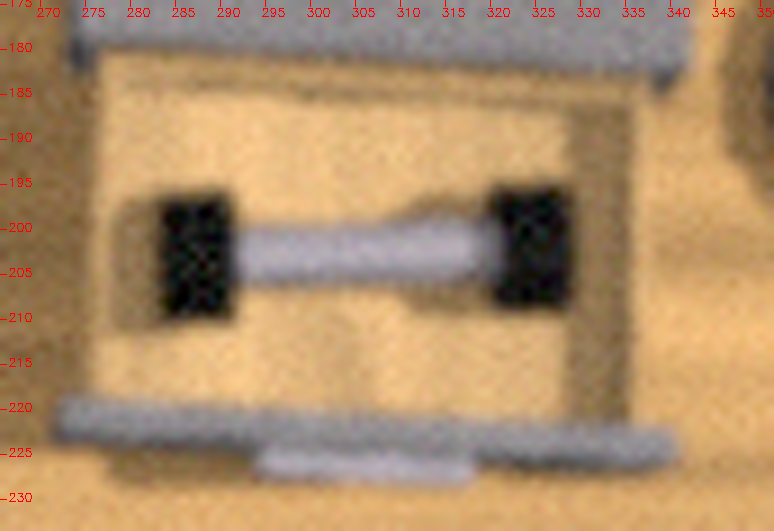

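View pics/g4.png

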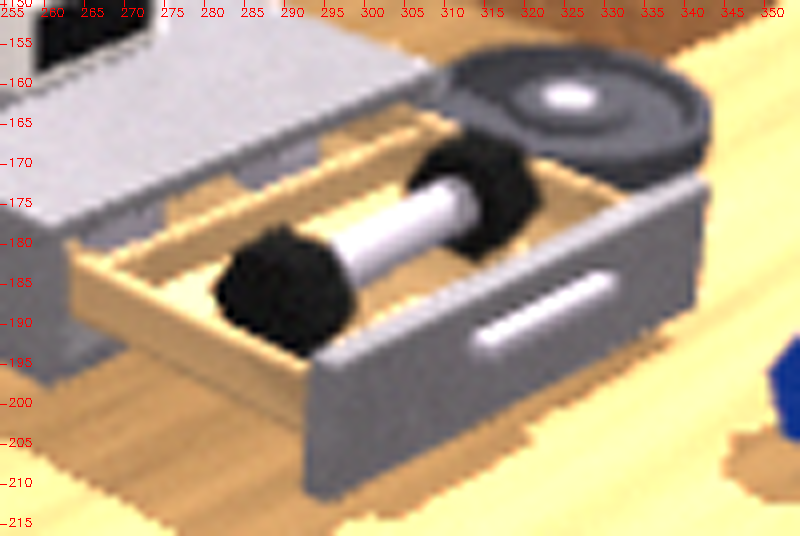

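Run:
```python
from h import *
T=load('top0');S=load('side0')
def handle(d,x0,x1,y0,y1,thr,sat=45):
    f=d['frame'][y0:y1,x0:x1];h=cv2.cvtColor(f,cv2.COLOR_BGR2HSV)
    m=((h[...,2]>thr)&(h[...,1]<sat)).astype(np.uint8)
    n,l,s,c=cv2.connectedComponentsWithStats(m);i=1+np.argmax(s[1:,4])
    p=np.argwhere(l==i)[:,::-1]+[x0,y0]
    mu=p.mean(0);w,V=np.linalg.eigh(np.cov(p.T.astype(float)));a=V[:,1]
    t=(p-mu)@a;return mu, mu+a*t.min(),mu+a*t.max(),len(p),(( p-mu)@V[:,0]).ptp() if 0 else np.ptp((p-mu)@V[:,0])
R={}
for n,d,b,th in (('dbT',T,(288,323,195,212),80),('rdT',T,(183,200,166,200),80),('twT',T,(208,224,170,204),80),
  ('dbS',S,(290,316,168,188),90),('rdS',S,(170,200,205,232),90),('twS',S,(200,228,198,222),90)):
    r=R[n]=handle(d,*b,th);print(n,[np.round(x,1) for x in r])
def axis_top(n,z):
    a=[plane(T,*p,z) for p in R[n][:3]];v=a[2]-a[1];return a[0],np.degrees(np.arctan2(v[1],v[0])),np.linalg.norm(v)
for n,z in(('db',.059),('rd',.05),('tw',.05)):
    print(n,axis_top(n+'T',z)); print('  tri mid',tri(T,R[n+'T'][0],S,R[n+'S'][0]))
print('tips side z=.065');
tp=[plane(S,u,v,.065) for u,v in((141.5,229.5),(164,221.5),(154,242),(177,233.5))]
for p in tp: print(p.round(4))
print('mean',np.mean(tp,0))
for p in ((172.5,173.5),(168,192.5)): print('top tip',plane(T,*p,.065).round(4))
print('tri tips',tri(T,(172.5,173),S,(164,221.5)),tri(T,(168,192.5),S,(177,233.5)))
for p in ((157,165),(151.5,202),(230,172),(226,209)): print('bar',plane(T,*p,.02).round(4))
print('front ',[plane(T,*p,.078).round(4) for p in((271,221.5),(340,225.5))],[plane(T,*p,.062).round(4) for p in((294,226),(318,227.5))])
print('cab', [plane(T,*p,.08).round(4) for p in((273.5,181),(341.5,184))])
```

```text
dbT [array([305.5, 202.5]), array([319. , 201.9]), array([292. , 203.1]), np.int64(161), np.float64(6.4)]
rdT [array([190.9, 183.4]), array([192.6, 169.8]), array([189.1, 197.1]), np.int64(166), np.float64(6.3)]
twT [array([216.9, 187. ]), array([218.7, 172.8]), array([215.1, 201. ]), np.int64(167), np.float64(6.8)]
dbS [array([304.5, 178.2]), array([312.4, 173.7]), array([297.3, 182.3]), np.int64(102), np.float64(6.8)]
rdS [array([186.3, 219.1]), array([194.3, 225.2]), array([178. , 212.7]), np.int64(159), np.float64(8.8)]
twS [array([215.8, 209. ]), array([224.7, 215. ]), array([206.7, 203. ]), np.int64(153), np.float64(8.0)]
db (array([ 0.51701361, -0.22314304,  0.059     ]), np.float64(92.56919482024189), np.float64(0.10264544575954551))
  tri mid (array([ 0.51223511, -0.22421241,  0.0683241 ]), np.float64(0.008414893871804404))
rd (array([0.59129063, 0.21107478, 0.05      ]), np.float64(174.4106060323532), np.float64(0.10633692445091632))
  tri mid (array([0.59329704, 0.21394954, 0.05949608]), np.float64(0.011140882741363465))
tw (array([0.57756273, 0.11171393, 0.05      ]), np.
[... 170 characters left out ...]
0.6367 0.3436 0.065 ]
[0.6267 0.2753 0.065 ]
[0.5605 0.3503 0.065 ]
[0.5498 0.2835 0.065 ]
mean [0.59338388 0.31317915 0.065     ]
top tip [0.6263 0.2796 0.065 ]
top tip [0.5534 0.2942 0.065 ]
tri tips (array([0.6264853 , 0.27767224, 0.0666366 ]), np.float64(0.0042563861099655705)) (array([0.54921789, 0.28941227, 0.06925528]), np.float64(0.010121155179190636))
bar [0.6702 0.3506 0.02  ]
bar [0.5237 0.3662 0.02  ]
bar [0.6424 0.0639 0.02  ]
bar [0.4971 0.078  0.02  ]
front  [array([ 0.4436, -0.0912,  0.078 ]), array([ 0.4284, -0.3472,  0.078 ])] [array([ 0.4283, -0.1778,  0.062 ]), array([ 0.4225, -0.2676,  0.062 ])]
cab [array([ 0.5951, -0.1016,  0.08  ]), array([ 0.5845, -0.3577,  0.08  ])]
```

Run:
```python
from h import *
T=load('top0');S=load('side0')
def pl(d,a,b):
    c,w=ray(d,*a);_,v=ray(d,*b);n=np.cross(w,v);n/=np.linalg.norm(n);return n,n@c
def line(a,b,c,e,mid):
    n1,d1=pl(T,a,b);n2,d2=pl(S,c,e);u=np.cross(n1,n2);u/=np.linalg.norm(u)
    # point closest to the top ray through mid
    p0=np.linalg.solve(np.array([n1,n2,u]),[d1,d2,0]);cc,w=ray(T,*mid)
    s=np.linalg.lstsq(np.c_[u,-w],cc-p0,rcond=None)[0];p=p0+s[0]*u
    return p.round(4),u.round(3)
print('db',line((319,201.9),(292,203.1),(312.4,173.7),(297.3,182.3),(305.4,202.5)))
print('rd',line((192.6,169.8),(189.1,197.1),(194.3,225.2),(178,212.7),(190.9,183.4)))
print('tw',line((218.7,172.8),(215.1,201),(224.7,215),(206.7,203),(216.9,187)))
for n,z in(('db',(.517,-.223,.059)),): print(proj(S,z),proj(T,z))
print('free reproj',proj(S,(.594,.3125,.05)),proj(T,(.594,.3125,.05)))
# black heads
for d,b,nm in((T,(280,332,193,213),'T'),(S,(278,326,164,196),'S')):
    f=d['frame'][b[2]:b[3],b[0]:b[1]];m=(f.max(2)<32).astype(np.uint8)
    n,l,s,c=cv2.connectedComponentsWithStats(m)
    for i in np.argsort(-s[1:,4])[:2]+1: print(nm,s[i],(c[i]+[b[0],b[2]]).round(1))
print('flask base',plane(S,104,278,0),plane(T,111,172,.2), plane(T,118,180,.1))
print('ring',plane(T,245.5,226,.011))
```

```text
db (array([ 0.5168, -0.2224,  0.0609]), array([ 0.045, -0.999,  0.002]))
rd (array([0.591 , 0.211 , 0.0511]), array([ 0.995, -0.095, -0.032]))
tw (array([0.5771, 0.1117, 0.0515]), array([ 0.994, -0.107, -0.037]))
[301.88279534 180.12461892] [305.49648135 202.53148626]
free reproj [159.89109508 235.65614164] [164.36448649 182.63486227]
T [41  3  8 13 84] [324.8 202.4]
T [ 4  5  7 12 77] [287.1 203.6]
S [  4  15  17  15 174] [290.1 186.2]
S [ 29   3  15  15 114] [315.2 173.2]
flask base [0.59911896 0.49063354 0.        ] [0.60240419 0.46867561 0.2       ] [0.59418695 0.47562366 0.1       ]
ring [0.43255969 0.00302822 0.011     ]
```

```bash
cat > go.py <<'E'
from h import *
import sys
from scipy.spatial.transform import Rotation as Ro
# usage: go.py x y z yaw_of_tool_x
g=[float(a) for a in sys.argv[1:]]
s=arm.observe();R=Ro.from_rotvec(s['ee_rot']).as_matrix();p=np.array(s['position'])
yaw=np.degrees(np.arctan2(R[1,0],R[0,0]))
print('t',round(float(s['clock']),2),'p',p.round(4),'yaw',yaw.round(2),'tilt',np.degrees(np.arccos(-R[2,2])).round(2),'w',round(float(s['width']),3),'F',np.round(s['force'],1),'q',np.round(s['joints'],2))
if g:
    d=R.T@(np.array(g[:3])-p)*1000
    print('tool mm',d.round(1),'turn deg',round((yaw-g[3]+180)%360-180,1))
E
python3 -m inch '[[[0.45,36,-22,0,0],[0.45,36,-22,0,0],[0.45,36,-22,0,0],[0.45,36,-22,0,0],[0.45,36,-22,0,0],[0.45,36,-22,0,0],[0.45,36,-22,0,0],[0.45,36,-22,0,0],[0.45,36,-22,0,0],[0.45,36,-22,0,0],[0.45,36,-22,0,0],[0.45,36,-22,0,0]]]' 20
python3 go.py .516 -.223 .15 92.6
```

```text
clock: 1.3
position: [0.5229, -0.2129, 0.2207]
ee_rot: [-3.107, -0.433, 0.013]
force: [0.1, 0.6, 1.1]
width: 0.552
t 1.3 p [ 0.5229 -0.2129  0.2207] yaw 15.88 tilt 0.54 w 0.552 F [0.1 0.6 1.1] q [ 0.42  0.36 -0.17  1.71  0.07  1.09 -1.07]
tool mm [-8.9  8.2 70.7] turn deg -76.7
```

```bash
python3 -m inch '[[[0.45,0,0,0,-8.5],[0.45,0,0,0,-8.5],[0.45,0,0,0,-8.5],[0.45,0,0,0,-8.5],[0.45,0,0,0,-8.5],[0.45,0,0,0,-8.5],[0.45,0,0,0,-8.5],[0.45,0,0,0,-8.5],[0.45,0,0,0,-8.5],[0.45,0,0,0,0]]]'
python3 go.py .516 -.223 .12 92.6
```

```text
clock: 2.3
position: [0.5259, -0.2019, 0.2165]
ee_rot: [-2.139, -2.278, 0.005]
force: [-0.1, 0.6, -0.0]
width: 0.551
t 2.3 p [ 0.5259 -0.2019  0.2165] yaw 93.62 tilt 0.98 w 0.551 F [-0.1  0.6 -0. ] q [ 0.61  0.4  -0.46  1.7   0.18  1.11  0.16]
tool mm [-21.4  -9.9  96.4] turn deg 1.0
```

```bash
python3 -m inch '[[[0.45,-11,-5,20,0.5],[0.45,-11,-5,25,0.5],[0.45,0,0,25,0],[0.45,0,0,25,0],[0.45,0,0,0,0]]]'
python3 go.py .516 -.223 .042 92.6
python3 - <<'E'
from grid import *
snap('side','side1');snap('top','top1')
grid('side1',225,355,100,200,6,'g5',5)
E
```

```text
clock: 2.8
position: [0.5155, -0.2248, 0.1186]
ee_rot: [-2.187, -2.234, 0.005]
force: [0.1, 0.1, -0.4]
width: 0.554
t 2.8 p [ 0.5155 -0.2248  0.1186] yaw 91.22 tilt 0.92 w 0.554 F [ 0.1  0.1 -0.4] q [ 0.62  0.49 -0.41  1.81  0.24  0.9   0.12]
tool mm [ 1.1  1.5 76.6] turn deg -1.4
```

View pics/g5.png

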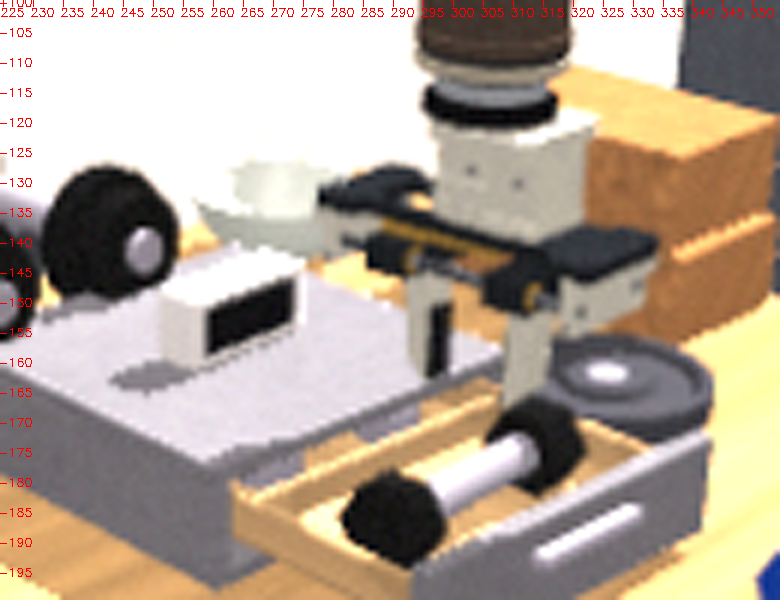

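Side view: jaws straddle the handle (finger ends about (297,162) and (309,167), handle mid about (301,178)); timer well clear. Descending.

```bash
python3 -m inch '[[[0.45,0,1,20,-0.7],[0.45,0,0,20,-0.7],[0.45,0,0,18,0],[0.45,0,0,14,0],[0.45,0,0,0,0]]]'
python3 go.py .516 -.223 .042 92.6
```

```text
clock: 3.4
position: [0.5251, -0.2257, 0.0561]
ee_rot: [2.174, 2.267, 0.007]
force: [0.0, 0.5, -0.1]
width: 0.549
t 3.4 p [ 0.5251 -0.2257  0.0561] yaw 92.39 tilt 0.27 w 0.549 F [ 0.   0.5 -0.1] q [ 0.59  0.58 -0.39  1.86  0.3   0.76  0.08]
tool mm [ 3.  -9.1 14. ] turn deg -0.2
```

```bash
python3 -m inch '[[[0.45,1,-9,0,0],[0.45,1,0,7,0],[0.45,0,0,6,0],[0.45,0,0,0,0]]]'
python3 go.py .516 -.223 .042 92.6
```

```text
clock: 3.8
position: [0.5173, -0.2245, 0.0454]
ee_rot: [2.172, 2.262, 0.01]
force: [-0.3, 0.4, -0.6]
width: 0.555
t 3.8 p [ 0.5173 -0.2245  0.0454] yaw 92.32 tilt 0.47 w 0.555 F [-0.3  0.4 -0.6] q [ 0.59  0.58 -0.38  1.89  0.31  0.72  0.07]
tool mm [ 1.5 -1.2  3.4] turn deg -0.3
```

```bash
python3 -m inch '[[[0.45,1,-1,4,0],[0.6,0,0,0,0],[0.7,0,0,0,0],[0.8,0,0,0,0],[0.8,0,0,0,0],[0.8,0,0,0,0],[0.8,0,0,0,0],[0.8,0,0,0,0]]]' 30
python3 go.py .516 -.223 .15 92.6
```

```text
clock: 4.6
position: [0.5166, -0.2236, 0.0414]
ee_rot: [2.172, 2.261, 0.01]
force: [-0.4, -0.1, -0.5]
width: 0.273
t 4.6 p [ 0.5166 -0.2236  0.0414] yaw 92.29 tilt 0.5 w 0.273 F [-0.4 -0.1 -0.5] q [ 0.59  0.58 -0.38  1.9   0.31  0.71  0.07]
tool mm [   0.6    0.3 -108.6] turn deg -0.3
```

```bash
python3 -m inch '[[[1,0,0,0,0],[1,0,0,-8,0],[1,0,0,-15,0],[1,0,0,-20,0],[1,0,0,-20,0],[1,0,0,-20,0],[1,0,0,-20,0],[1,0,0,-20,0],[1,0,0,0,0]]]' 40
python3 go.py .516 -.223 .18 92.6
python3 - <<'E'
from grid import *
snap('side','side2');snap('top','top2')
grid('side2',225,355,100,200,6,'g6',5)
E
```

```text
clock: 5.5
position: [0.5088, -0.2217, 0.1654]
ee_rot: [-2.169, -2.261, -0.0]
force: [1.2, -0.3, -8.4]
width: 0.27
t 5.5 p [ 0.5088 -0.2217  0.1654] yaw 92.38 tilt 0.52 w 0.27 F [ 1.2 -0.3 -8.4] q [ 0.64  0.43 -0.44  1.79  0.21  0.98  0.16]
tool mm [ -1.5   7.  -14.7] turn deg -0.2
```

View pics/g6.png

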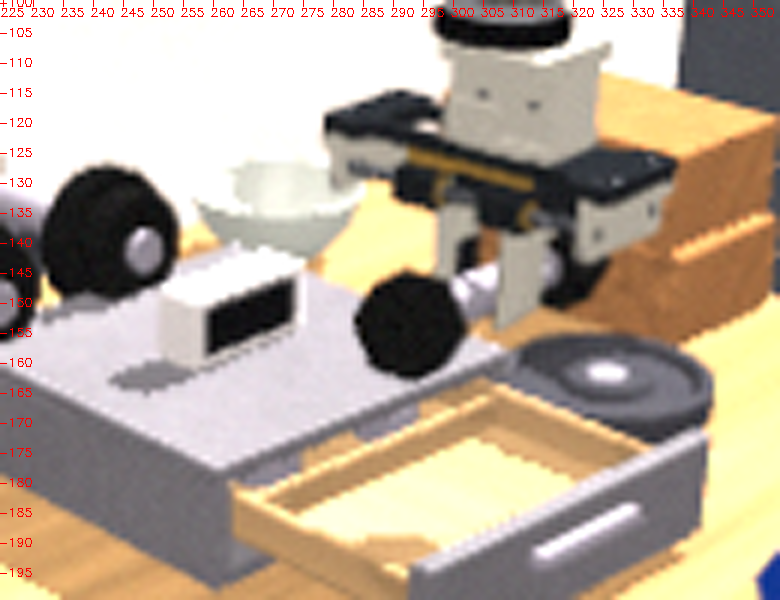

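```bash
python3 -m inch '[[[1,10,4,-20,-4],[1,25,5,-20,-8],[1,35,2,-5,-8],[1,40,-3,0,-8],[1,40,-9,0,-8],[1,40,-15,0,-6],[1,35,-15,0,-4],[1,35,-15,0,0],[1,30,-15,0,0],[1,20,-10,0,0],[1,10,-5,0,0],[1,0,0,0,0]]]'
python3 go.py .594 .3125 .18 174.1
```

```text
clock: 6.8
position: [0.2636, -0.0182, 0.198]
ee_rot: [-1.052, -2.916, 0.004]
force: [-0.6, 0.3, -7.9]
width: 0.268
t 6.8 p [ 0.2636 -0.0182  0.198 ] yaw 140.29 tilt 2.4 w 0.268 F [-0.6  0.3 -7.9] q [ 0.75 -0.09 -0.77  2.29 -0.09  0.96  0.92]
tool mm [-43.5 465.7   8.7] turn deg -33.8
```

```bash
python3 -m inch '[[[1,0,15,0,0],[1,0,25,0,0],[1,0,32,0,0],[1,0,36,0,0],[1,0,36,0,0],[1,0,36,0,0],[1,0,36,0,0],[1,0,36,0,0],[1,0,30,0,0],[1,0,20,0,0],[1,0,10,0,0],[1,0,0,0,0]]]'
python3 go.py .594 .3125 .18 174.1
```

```text
clock: 8.0
position: [0.4733, 0.2282, 0.1773]
ee_rot: [-1.069, -2.894, 0.008]
force: [-0.6, -0.0, -8.5]
width: 0.272
t 8.0 p [0.4733 0.2282 0.1773] yaw 139.41 tilt 3.22 w 0.272 F [-0.6 -0.  -8.5] q [ 0.1   0.49 -0.86  1.79  0.37  1.08 -0.03]
tool mm [-36.6 142.4  -8.1] turn deg -34.7
```

```bash
cat >> go.py <<'E'
print('toolz',R[:,2].round(4),'tool x',R[:,0].round(3))
E
python3 -m inch '[[[1,0,10,0,-2],[1,0,14,0,-4],[1,0,14,0,-4],[1,0,14,0,-4],[1,0,14,0,-4],[1,0,12,0,-4],[1,0,10,0,-4],[1,0,5,0,-4],[1,0,0,0,-2],[1,0,0,0,0]]]'
python3 go.py .594 .3125 .14 174.1
```

```text
clock: 9.0
position: [0.5218, 0.3018, 0.1709]
ee_rot: [-0.189, -3.078, -0.003]
force: [-0.6, 0.0, -8.0]
width: 0.274
t 9.0 p [0.5218 0.3018 0.1709] yaw 172.97 tilt 3.32 w 0.274 F [-0.6  0.  -8. ] q [ 0.01  0.66 -0.95  1.6   0.52  1.21  0.4 ]
tool mm [-72.1  19.5  26.7] turn deg -1.1
toolz [-0.0576  0.0052 -0.9983] tool x [-0.991  0.122  0.058]
```

```bash
python3 -m inch '[[[1,-6,3,0,0],[1,-10,3,0,0],[1,-10,3,0,0],[1,-10,3,0,0],[1,-10,3,0,0],[1,-8,2,0,0],[1,-6,2,0,0],[1,-3,0,0,0],[1,0,0,0,0]]]'
python3 go.py .594 .3125 .14 174.1
```

```text
clock: 9.9
position: [0.5944, 0.3113, 0.1655]
ee_rot: [-0.198, -3.078, 0.0]
force: [0.7, 0.3, -8.4]
width: 0.272
t 9.9 p [0.5944 0.3113 0.1655] yaw 172.63 tilt 3.3 w 0.272 F [ 0.7  0.3 -8.4] q [-0.04  0.76 -0.91  1.42  0.56  1.29  0.46]
tool mm [-0.9  1.3 25.5] turn deg -1.5
toolz [-0.0574  0.0036 -0.9983] tool x [-0.99   0.128  0.057]
```

```bash
python3 -m inch '[[[1,0,0,6,-1],[1,0,0,10,-0.5],[1,0,0,10,0],[1,0,0,5,0],[1,0,0,0,0]]]'
python3 go.py .594 .3125 .10 174.1
python3 - <<'E'
from grid import *
snap('side','side3');snap('top','top3')
grid('side3',110,250,150,270,5,'g7',5)
grid('top3',140,250,145,225,7,'g8',5)
E
```

```text
clock: 10.4
position: [0.5907, 0.3111, 0.1312]
ee_rot: [-0.151, -3.079, 0.001]
force: [-0.4, 0.8, -7.3]
width: 0.276
t 10.4 p [0.5907 0.3111 0.1312] yaw 174.36 tilt 3.39 w 0.276 F [-0.4  0.8 -7.3] q [-0.04  0.79 -0.9   1.46  0.58  1.23  0.46]
tool mm [-5.   1.8 31. ] turn deg 0.3
toolz [-0.059   0.0024 -0.9983] tool x [-0.993  0.098  0.059]
```

View pics/g7.png

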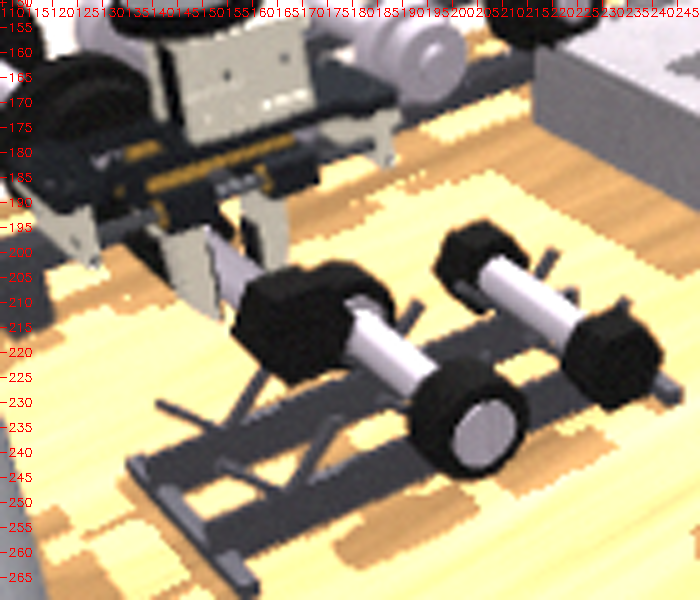

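View pics/g8.png

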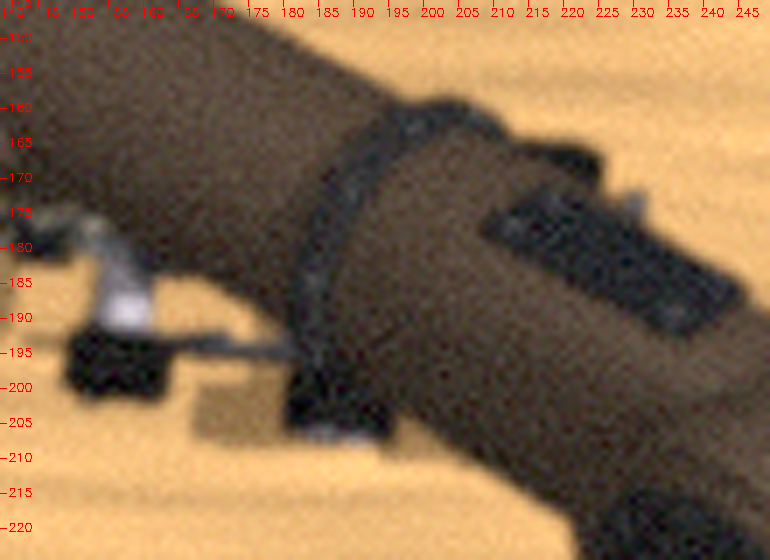

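Run:
```python
from h import *
T=load('top3');S=load('side3')
P=np.array((.522,.318,.154));print(proj(T,P),proj(S,P)); 
print(plane(T,157,197,.154),'near-end of handle', proj(S,np.array((.5918,.3111,.15))+.055*np.array((-.993,.098,.059))))
b=S['frame'][195:232,150:184];m=(b.max(2)<34).astype(np.uint8);n,l,s,c=cv2.connectedComponentsWithStats(m);print(s[1:][s[1:,4]>30],[ (x+[150,195]).round(1) for x in c[1:][s[1:,4]>30]])
print(plane(S,172,214,.154))
print(tri(T,(157,197),S,(166.5,214)))
```

```text
[156.06769204 197.06453727] [168.39373957 214.51001523]
[0.52223653 0.31469317 0.154     ] near-end of handle [165.59404163 212.30768846]
[[  6   8  28  24 445]] [array([169.5, 213.8])]
[0.51754117 0.31009469 0.154     ]
(array([0.52465956, 0.31772524, 0.15347886]), np.float64(0.0072006684967539656))
```

```bash
python3 -m inch '[[[1,-2,1,10,0],[1,-2,1,14,0],[1,-2,1,14,0],[1,0,0,12,0],[1,0,0,8,0],[1,0,0,4,0],[1,0,0,0,0]]]' 40
python3 go.py .593 .3125 .034 174.1
```

```text
clock: 11.2
position: [0.5941, 0.3141, 0.0637]
ee_rot: [-0.152, -3.079, 0.0]
force: [0.4, 0.8, -7.8]
width: 0.277
t 11.2 p [0.5941 0.3141 0.0637] yaw 174.32 tilt 3.36 w 0.277 F [ 0.4  0.8 -7.8] q [-0.06  0.86 -0.86  1.51  0.64  1.13  0.43]
tool mm [-0.8 -1.7 29.7] turn deg 0.2
toolz [-0.0586  0.0028 -0.9983] tool x [-0.993  0.099  0.059]
```

```bash
python3 -m inch '[[[1,0,-1,6,0],[1,0,-1,8,0],[1,0,0,6,0],[1,0,0,3,0],[1,0,0,0,0]]]' 30
python3 go.py .593 .3125 .031 174.1
python3 - <<'E'
from grid import *
snap('side','side4')
grid('side4',110,250,170,270,5,'g9',5)
E
```

```text
clock: 11.7
position: [0.5931, 0.3124, 0.0399]
ee_rot: [-0.153, -3.081, -0.002]
force: [-0.0, -0.1, -8.5]
width: 0.275
t 11.7 p [0.5931 0.3124 0.0399] yaw 174.31 tilt 3.27 w 0.275 F [-0.  -0.1 -8.5] q [-0.06  0.88 -0.85  1.53  0.66  1.09  0.41]
tool mm [-0.4  0.1  8.9] turn deg 0.2
toolz [-0.057   0.0038 -0.9984] tool x [-0.993  0.099  0.057]
```

View pics/g9.png

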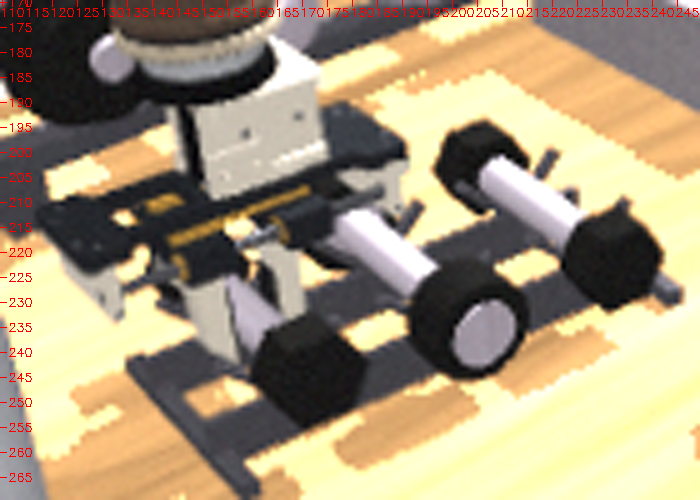

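```bash
python3 -m inch '[[[1,0,0,3,0],[1,0,0,2,0],[1,0,0,0,0]]]' 20
python3 go.py .593 .3125 .031 174.1
```

```text
clock: 12.05
position: [0.5933, 0.3132, 0.0356]
ee_rot: [-0.153, -3.082, -0.004]
force: [0.3, 0.2, -6.7]
width: 0.274
t 12.05 p [0.5933 0.3132 0.0356] yaw 174.31 tilt 3.2 w 0.274 F [ 0.3  0.2 -6.7] q [-0.06  0.89 -0.84  1.53  0.67  1.08  0.41]
tool mm [-0.  -0.7  4.6] turn deg 0.2
toolz [-0.0555  0.0051 -0.9984] tool x [-0.994  0.099  0.056]
```

```bash
python3 -m inch '[[[1,0,0,2,0],[1,0,0,2,0],[1,0,0,0,0]]]' 20
python3 go.py .593 .3125 .031 174.1
```

```text
clock: 12.35
position: [0.5934, 0.3141, 0.0328]
ee_rot: [-0.153, -3.083, -0.006]
force: [-1.2, -0.3, -4.7]
width: 0.274
t 12.35 p [0.5934 0.3141 0.0328] yaw 174.32 tilt 3.12 w 0.274 F [-1.2 -0.3 -4.7] q [-0.06  0.89 -0.84  1.53  0.67  1.07  0.4 ]
tool mm [ 0.2 -1.6  1.8] turn deg 0.2
toolz [-0.0541  0.0063 -0.9985] tool x [-0.994  0.099  0.054]
```

```bash
python3 -m inch '[[[1,0,-1,2,0],[1,0,0,1,0],[1,0,0,0,0]]]' 10
python3 go.py .593 .3125 .031 174.1
```

```text
clock: 12.65
position: [0.5935, 0.3138, 0.0324]
ee_rot: [-0.153, -3.085, -0.007]
force: [-1.5, 0.7, -6.5]
width: 0.278
t 12.65 p [0.5935 0.3138 0.0324] yaw 174.33 tilt 3.02 w 0.278 F [-1.5  0.7 -6.5] q [-0.06  0.89 -0.84  1.54  0.67  1.07  0.4 ]
tool mm [ 0.3 -1.4  1.5] turn deg 0.2
toolz [-0.0521  0.0073 -0.9986] tool x [-0.994  0.099  0.053]
```

```bash
python3 -m inch '[[[1,0,-1,2,0],[1,0,0,2,0],[1,0,0,1,0],[1,0,0,0,0]]]' 8
python3 go.py .593 .3125 .031 174.1
```

```text
clock: 13.05
position: [0.5942, 0.3137, 0.0313]
ee_rot: [-0.154, -3.089, -0.01]
force: [-0.7, -0.4, -6.2]
width: 0.282
t 13.05 p [0.5942 0.3137 0.0313] yaw 174.31 tilt 2.84 w 0.282 F [-0.7 -0.4 -6.2] q [-0.06  0.89 -0.84  1.54  0.68  1.06  0.4 ]
tool mm [ 1.  -1.4  0.3] turn deg 0.2
toolz [-0.0487  0.0089 -0.9988] tool x [-0.994  0.099  0.049]
```

```bash
python3 -m inch '[[[1,0,0,2,0],[1,0,0,2,0],[1,0,0,2,0],[1,0,0,0,0]]]' 8
python3 go.py .593 .3125 .031 174.1
```

```text
clock: 13.45
position: [0.5955, 0.3137, 0.0286]
ee_rot: [-0.156, -3.092, -0.01]
force: [-1.7, 0.3, -4.9]
width: 0.282
t 13.45 p [0.5955 0.3137 0.0286] yaw 174.25 tilt 2.62 w 0.282 F [-1.7  0.3 -4.9] q [-0.06  0.89 -0.84  1.54  0.68  1.06  0.4 ]
tool mm [ 2.4 -1.4 -2.3] turn deg 0.1
toolz [-0.0448  0.009  -0.999 ] tool x [-0.994  0.1    0.045]
```

Supported at the far saddle; opening slowly with the fingers.

```bash
python3 -m inch '[[[0.71,0,0,0,0],[0.68,0,0,0,0],[0.64,0,0,0,0],[0.55,0,0,0,0],[0.45,0,0,0,0],[0.4,0,0,0,0],[0.4,0,0,0,0]]]' 8
python3 go.py .593 .3125 .15 174.1
python3 - <<'E'
from grid import *
snap('side','side5')
grid('side5',110,250,170,270,5,'g10',5)
E
```

```text
clock: 14.15
position: [0.597, 0.3153, 0.0289]
ee_rot: [-0.156, -3.095, -0.016]
force: [-0.7, -0.4, -0.5]
width: 0.594
t 14.15 p [0.597  0.3153 0.0289] yaw 174.23 tilt 2.52 w 0.594 F [-0.7 -0.4 -0.5] q [-0.07  0.89 -0.84  1.54  0.68  1.06  0.4 ]
tool mm [   8.9   -2.2 -120.9] turn deg 0.1
toolz [-0.0423  0.0123 -0.999 ] tool x [-0.994  0.1    0.043]
```

View pics/g10.png

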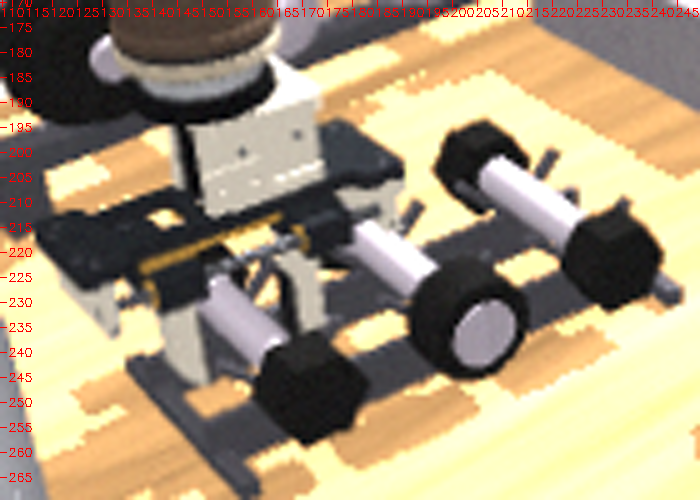

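```bash
python3 -m inch '[[[0.4,0,-1,-8,0],[0.4,0,-1,-15,0],[0.4,0,0,-20,0],[0.4,0,0,-25,0],[0.4,0,0,-25,0],[0.4,0,0,-25,0],[0.4,0,0,-20,0],[0.4,0,0,0,0]]]'
python3 go.py .36 -.20 .2 86.9
```

```text
clock: 15.0
position: [0.6028, 0.3119, 0.1805]
ee_rot: [-0.155, -3.097, -0.021]
force: [0.7, 0.1, 0.2]
width: 0.599
t 15.0 p [0.6028 0.3119 0.1805] yaw 174.3 tilt 2.44 w 0.599 F [0.7 0.1 0.2] q [-0.03  0.75 -0.92  1.4   0.56  1.29  0.5 ]
tool mm [ 191.4 -533.3  -17.6] turn deg 87.4
toolz [-0.0397  0.0153 -0.9991] tool x [-0.994  0.099  0.041]
```

```bash
python3 -m inch '[[[0.8,8,-15,-5,0],[1,13,-30,-5,0],[1,16,-40,0,0],[1,16,-40,0,0],[1,16,-40,0,0],[1,16,-40,0,0],[1,16,-40,0,0],[1,16,-40,0,0],[1,16,-40,0,0],[1,12,-30,0,0],[1,8,-15,0,0],[1,0,0,0,0]]]' 20
python3 go.py .36 -.212 .12 176.8
```

```text
clock: 16.2
position: [0.4019, -0.0539, 0.1921]
ee_rot: [-0.155, -3.095, -0.017]
force: [1.3, -0.3, 0.7]
width: 0.004
t 16.2 p [ 0.4019 -0.0539  0.1921] yaw 174.29 tilt 2.54 w 0.004 F [ 1.3 -0.3  0.7] q [ 0.97  0.35 -1.17  2.02  0.35  1.04  1.1 ]
tool mm [  22.8 -162.2   71.7] turn deg -2.5
toolz [-0.0423  0.0131 -0.999 ] tool x [-0.994  0.099  0.043]
```

```bash
python3 -m inch '[[[1,2,-12,0,-1],[1,3,-20,0,-1],[1,3,-20,0,-0.5],[1,3,-10,0,0],[1,0,0,0,0]]]' 20
python3 go.py .36 -.212 .12 176.8
python3 - <<'E'
from grid import *
snap('side','side6');snap('top','top6')
grid('side6',110,250,170,270,5,'g11',5)
grid('top6',140,350,140,240,3.7,'g12',10)
E
```

```text
clock: 16.7
position: [0.3874, -0.1134, 0.1931]
ee_rot: [-0.08, -3.101, -0.019]
force: [-0.3, 0.2, -1.0]
width: 0.003
t 16.7 p [ 0.3874 -0.1134  0.1931] yaw 177.05 tilt 2.37 w 0.003 F [-0.3  0.2 -1. ] q [ 1.13  0.35 -1.18  2.03  0.36  1.05  1.29]
tool mm [  19.4 -100.7   72.8] turn deg 0.3
toolz [-0.0392  0.013  -0.9991] tool x [-0.998  0.051  0.04 ]
```

View pics/g11.png

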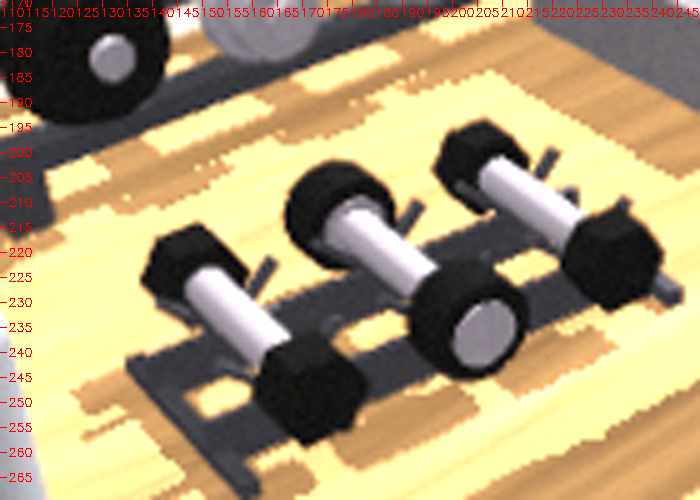

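View pics/g12.png

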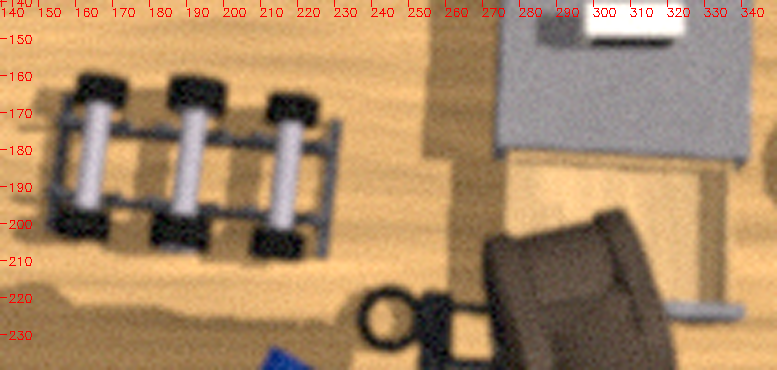

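```bash
python3 - <<'E'
from h import *
T=load('top6');S=load('side6')
f=T['frame'][160:210,155:175];h=cv2.cvtColor(f,cv2.COLOR_BGR2HSV);m=((h[...,2]>80)&(h[...,1]<45)).astype(np.uint8)
n,l,s,c=cv2.connectedComponentsWithStats(m);i=1+np.argmax(s[1:,4]);p=np.argwhere(l==i)[:,::-1]+[155,160]
mu=p.mean(0);w,V=np.linalg.eigh(np.cov(p.T.astype(float)));a=V[:,1]
A,B=plane(T,*(mu-12*a),.05),plane(T,*(mu+12*a),.05);print(mu,plane(T,*mu,.05),np.degrees(np.arctan2((B-A)[1],(B-A)[0])),s[i])
E
python3 -m inch '[[[1,3,-12,5,0],[1,4,-20,10,0],[1,4,-20,10,0],[1,4,-20,10,0],[1,3,-15,10,0],[1,1,-8,5,0],[1,0,0,0,0]]]' 20
python3 go.py .37 -.216 .042 176.8
```

```text
[164.78409091 181.52272727] [0.59831865 0.31104648 0.05      ] 174.46030634528125 [  5   8  10  28 176]
clock: 17.5
position: [0.3594, -0.2128, 0.1372]
ee_rot: [-0.077, -3.1, -0.021]
force: [-0.5, 1.1, 0.1]
width: 0.004
t 17.5 p [ 0.3594 -0.2128  0.1372] yaw 177.18 tilt 2.45 w 0.004 F [-0.5  1.1  0.1] q [ 1.26  0.45 -1.09  2.07  0.48  0.95  1.42]
tool mm [-14.6  -3.9  94.6] turn deg 0.4
toolz [-0.04    0.0148 -0.9991] tool x [-0.998  0.049  0.041]
```

```bash
python3 -m inch '[[[1,-1,-1,10,0],[1,-1,-1,18,0],[1,-1,-1,20,0],[1,-1,0,20,0],[1,0,0,15,0],[1,0,0,8,0],[1,0,0,0,0]]]' 20
python3 go.py .40 -.218 .042 176.8
python3 - <<'E'
from grid import *
snap('side','side7')
grid('side7',225,395,110,230,4.6,'g13',10)
E
```

```text
clock: 18.2
position: [0.3633, -0.211, 0.042]
ee_rot: [-0.069, -3.105, -0.023]
force: [-0.1, 0.4, 0.4]
width: 0.009
t 18.2 p [ 0.3633 -0.211   0.042 ] yaw 177.48 tilt 2.2 w 0.009 F [-0.1  0.4  0.4] q [ 1.1   0.59 -0.93  2.17  0.69  0.77  1.24]
tool mm [-37.   -5.4  -1.4] turn deg 0.7
toolz [-0.0351  0.0157 -0.9993] tool x [-0.998  0.044  0.036]
```

View pics/g13.png

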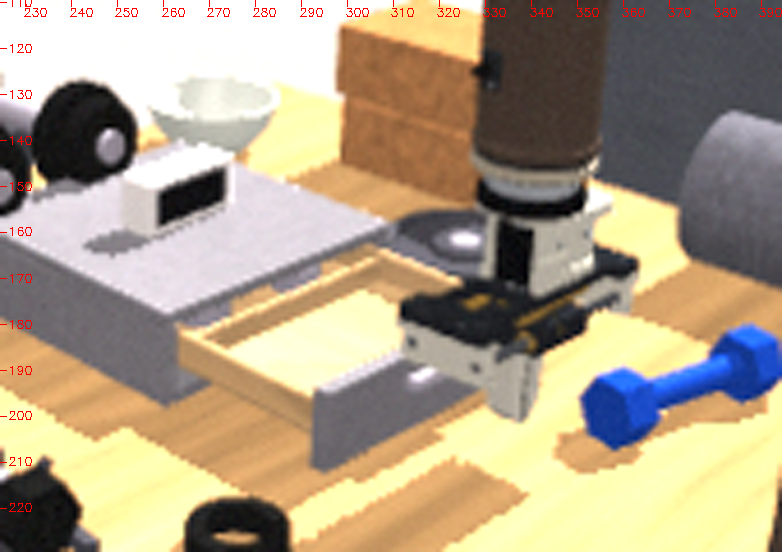

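```bash
python3 -m inch '[[[1,-8,-3,0,0],[1,-10,-2,-0.4,0],[1,-10,0,-0.4,0],[1,-8,0,-0.4,0],[1,-8,0,-0.4,0],[1,-8,0,-0.4,0],[1,-8,0,-0.4,0],[1,-8,0,-0.4,0]]]' 20
python3 go.py .55 -.227 .042 176.8
```

```text
clock: 19.05
position: [0.4376, -0.2207, 0.045]
ee_rot: [-0.071, -3.107, -0.019]
force: [-1.8, -0.2, -1.3]
width: 0.006
t 19.05 p [ 0.4376 -0.2207  0.045 ] yaw 177.39 tilt 2.05 w 0.006 F [-1.8 -0.2 -1.3] q [ 1.    0.66 -0.91  2.    0.68  0.86  1.23]
tool mm [-112.6   -1.1   -0.8] turn deg 0.6
toolz [-0.0333  0.0132 -0.9994] tool x [-0.998  0.045  0.034]
```

Contact is made (~1 N drag). Pushing on at about 0.1 m/s, stopping short of the catch.

```bash
python3 -m inch '[[[1,-8,0,0,0],[1,-10,0,0,0],[1,-10,0,0,0],[1,-10,0,0,0],[1,-10,0,0,0],[1,-10,0,0,0],[1,-10,0,0,0],[1,-8,0,0,0],[1,-4,0,0,0],[1,0,0,0,0]]]' 20
python3 go.py .553 -.228 .042 176.8
python3 - <<'E'
from grid import *
snap('side','side8')
grid('side8',225,395,110,230,4.6,'g14',10)
E
```

```text
clock: 20.05
position: [0.5268, -0.2242, 0.0421]
ee_rot: [-0.07, -3.109, -0.02]
force: [-0.2, 0.2, -0.3]
width: 0.007
t 20.05 p [ 0.5268 -0.2242  0.0421] yaw 177.42 tilt 1.97 w 0.007 F [-0.2  0.2 -0.3] q [ 0.88  0.76 -0.87  1.81  0.69  0.95  1.23]
tool mm [-26.3  -2.6  -0.8] turn deg 0.6
toolz [-0.0315  0.0138 -0.9994] tool x [-0.998  0.045  0.032]
```

View pics/g14.png

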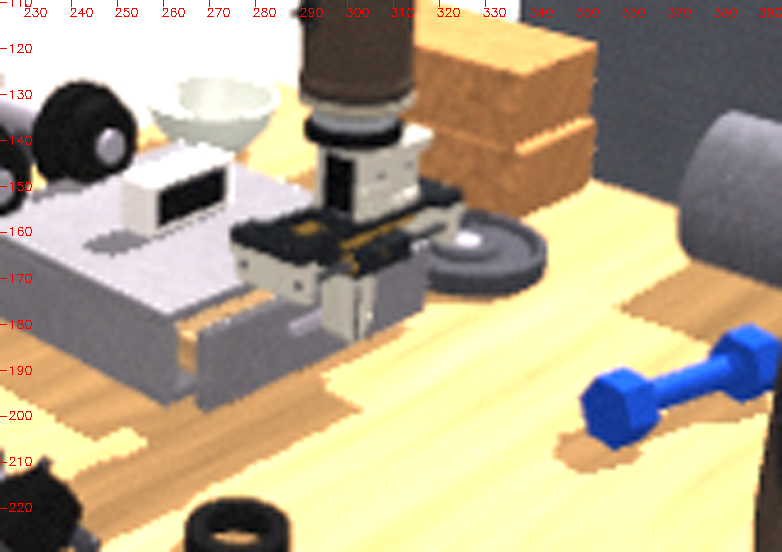

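```bash
python3 -m inch '[[[1,-5,0,0,0],[1,-5,0,0,0],[1,-5,0,0,0],[1,-5,0,0,0],[1,-5,0,0,0]]]' 20
python3 go.py .553 -.228 .042 176.8
```

```text
clock: 20.6
position: [0.549, -0.2256, 0.0409]
ee_rot: [-0.071, -3.102, -0.019]
force: [-5.6, -0.1, 4.6]
width: 0.004
t 20.6 p [ 0.549  -0.2256  0.0409] yaw 177.38 tilt 2.33 w 0.004 F [-5.6 -0.1  4.6] q [ 0.85  0.79 -0.86  1.75  0.69  0.99  1.24]
tool mm [-4.1 -2.2 -1.3] turn deg 0.6
toolz [-0.0386  0.0131 -0.9992] tool x [-0.998  0.046  0.039]
```

```bash
python3 -m inch '[[[1,-4,0,0,0],[1,-4,0,0,0],[1,-4,0,0,0]]]' 20
python3 go.py .553 -.228 .042 176.8
```

```text
clock: 20.9
position: [0.5569, -0.226, 0.0399]
ee_rot: [-0.071, -3.091, -0.017]
force: [-29.4, 2.2, 22.9]
width: 0.006
t 20.9 p [ 0.5569 -0.226   0.0399] yaw 177.38 tilt 2.91 w 0.006 F [-29.4   2.2  22.9] q [ 0.84  0.8  -0.86  1.72  0.69  1.01  1.24]
tool mm [ 3.9 -2.1 -2. ] turn deg 0.6
toolz [-0.0493  0.0124 -0.9987] tool x [-0.998  0.046  0.05 ]
```

```bash
python3 -m inch '[[[1,0,0,0,0],[1,4,0,0,0],[1,8,0,0,0],[1,10,0,0,0],[1,15,0,0,0],[1,15,0,0,0],[1,10,0,0,0],[1,0,0,0,0]]]' 20
python3 go.py .45 -.22 .2 176.8
python3 - <<'E'
from grid import *
snap('side','side9')
grid('side9',225,395,110,230,4.6,'g15',10)
E
```

```text
clock: 21.7
position: [0.4915, -0.2229, 0.0432]
ee_rot: [-0.071, -3.093, -0.018]
force: [0.1, -0.4, 0.3]
width: 0.003
t 21.7 p [ 0.4915 -0.2229  0.0432] yaw 177.38 tilt 2.8 w 0.003 F [ 0.1 -0.4  0.3] q [ 0.92  0.72 -0.88  1.87  0.68  0.94  1.23]
tool mm [  49.     2.6 -154.6] turn deg 0.6
toolz [-0.0472  0.0124 -0.9988] tool x [-0.998  0.046  0.048]
```

View pics/g15.png

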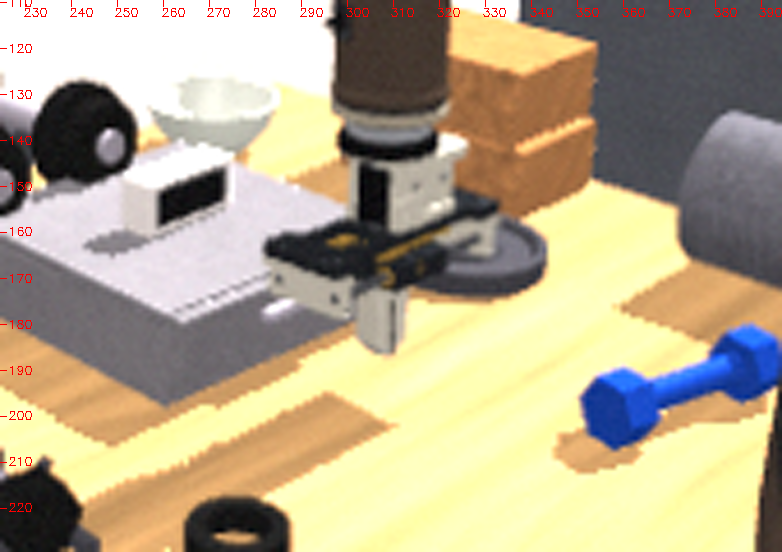

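```bash
python3 -m inch '[[[1,10,0,-10,0],[1,15,0,-20,0],[1,15,0,-30,0],[1,15,0,-30,0],[1,10,0,-30,0],[1,0,0,-20,0],[1,0,0,0,0],[1,0,0,0,0]]]' 20
python3 go.py
python3 - <<'E'
from grid import *
snap('side','side10');snap('top','top10')
grid('side10',120,360,140,270,3.3,'g16',10)
grid('top10',140,360,130,240,3.6,'g17',10)
E
```

```text
clock: 22.55
position: [0.4324, -0.2199, 0.195]
ee_rot: [-0.067, -3.097, -0.017]
force: [-0.3, -0.4, -1.1]
width: 0.005
t 22.55 p [ 0.4324 -0.2199  0.195 ] yaw 177.53 tilt 2.59 w 0.005 F [-0.3 -0.4 -1.1] q [ 1.15  0.48 -1.07  1.85  0.45  1.14  1.43]
toolz [-0.0435  0.0119 -0.999 ] tool x [-0.998  0.043  0.044]
```

View pics/g16.png

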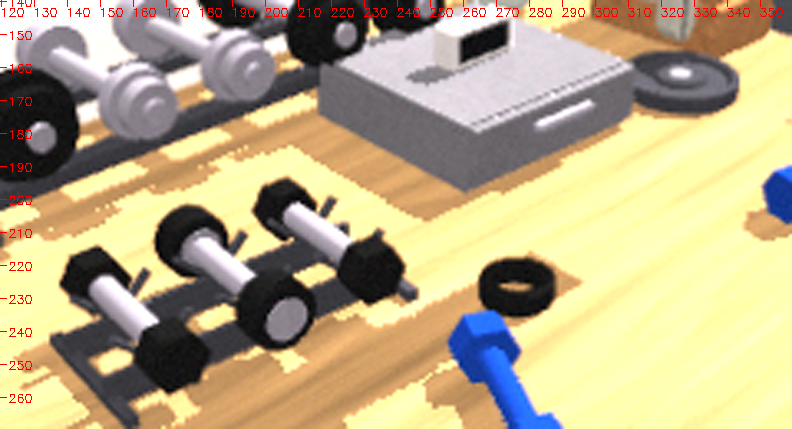

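View pics/g17.png

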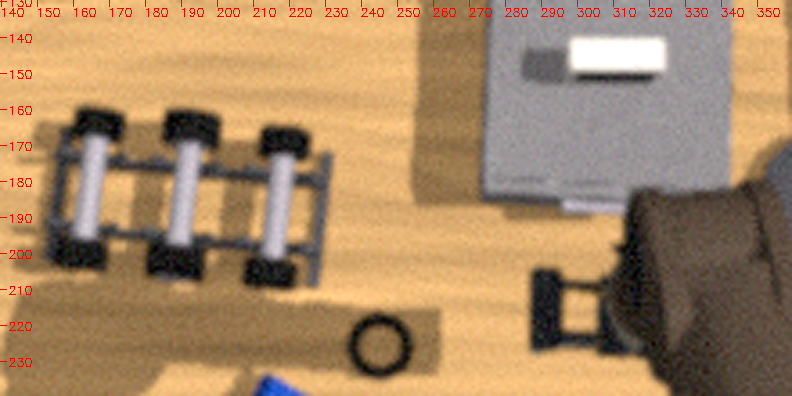

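```bash
python3 -c "
from cell import workorder
print(workorder.sign_off())"
```

```text
the job is handed in; nothing more can be done
None
```

I lifted the black hex dumbbell out of the drawer, laid it in the empty left place of the rack, and pushed the drawer shut. I handed the job in at about 22.6 s of the 64 s allowed; no verdict was reported.

- **Dumbbell:** In the top picture, mid-handle is at (0.598, 0.311). That is about 5 mm from my estimate of the free place (0.594, 0.3125). Its axis is at 174.5°, against 174.1° for the rack. I did not measure its final height; the side picture shows it lying in both saddles like its neighbours.
- **Drawer:** I pushed at about 0.1 m/s, slower at the catch. The push force built to about 29 N against the stop, well over the catch's 8 N. After backing off, the front stays flush with the cabinet in both views.
- **Everything else:** The rack neighbours, grip ring and timer look unmoved by eye. The gripper is clear of everything, with the TCP at z = 0.195. I never looked at the flask or disc afterwards for movement. The collars were never visible, so I could not check them directly.

Three things were off along the way:
- **Tool tilt:** Fast moves left the tool tilted about 3°, so the far saddle took the handle first, and the near end settled as I opened the fingers slowly.
- **Wrong shift sign:** One sideways shift on the way to the rack had the wrong sign and sent the arm on a detour closer to the base. It touched nothing.
- **Height measurements:** Handle heights from the two views came out 1 to 2 mm above the text's values.

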